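# Free the seized latch of the sterilising box

## Robot

A 6-joint arm with a two-finger parallel gripper is mounted at the origin on the work surface. World frame = base frame: x ahead of the robot, y to its left, z up, the work surface at z = 0. Lengths are in m, angles in rad, forces in N, time in s.
With the tool pointing down it reaches from about 0.325 to 0.85 m from the base axis. Payload 15.5 kg.
Tool frame: the origin (TCP) lies at the very end of the fingers, on their centre line; the grasp point (between the pads) lies 19 mm behind it (bot.hold_point_z is the distance from the TCP to the grasp point, in m); z points along the fingers, y is the direction in which the jaws open and shut (so a half turn about z gives the same grasp; the last joint's range is limited). The gripper opens to 91 mm and grips with 3 to 60 N. Pads are 32 mm wide; open, the fingers measure 118 mm over their backs; the gripper's body (76 mm by 178 mm) begins 60 mm behind the grasp point.
Start: joints at [1.018, 0.494, 1.345, -0, 1.302, -0.096], TCP at [0.276, 0.561, 0.214] pointing down, gripper open.
Joint ranges: [-2.91, 2.91], [-0.82, 2.16], [0.22, 2.67], [-1.22, 4.37], [0.12, 2.79], [-3.08, 3.08]. Speed limits (rad/s): [1.89, 1.89, 2.57, 3.01, 3.01, 3.01].

## Interface

Orientations are given as a rotation vector (axis times angle).
In Python, from plant import bot gives the robot as it stands. The module is installed in compiled form; this text tells all that it offers.
- The arm moves only by the tool drive_tool, never from a script. Its argument "targets" is a list of rows, each an object with "rotation": the turn, a rotation vector about the tool's x, y, z in degrees, a list of three; "travel": the shift along the tool's x, y, z in m, a list of three; "grip": the gripper's target within -1 to 1 (fully open at 1, half-way at 0, shut at -1). In form: [{"rotation": [wx, wy, wz], "travel": [tx, ty, tz], "grip": grip}, ...]. A call has 1 to 12 rows; each row is the pose to reach, as a shift and turn from the pose commanded when the call began, along the tool's axes at that moment; what a row does not reach only later rows make up. A row lasts 1/8 s, in which the tool goes at most 62.5 mm and 10.7 degrees, less where a joint would pass 70% of its speed; a pose out of reach is approached as far as the arm can. A call with a gripper value outside its range is refused whole. The fingers move at their own pace and stop on an object; "grip_force" is the grip in N (left out, the last holds). Time passes only in rows, so rows that repeat a pose let the fingers close. It gives the time, the measured TCP pose, the force and the opening at its end, in the units of the state.
- bot.get_obs(): the state, without advancing time (a new reading comes with each control period).
- bot.grab_frame(name): name is "scene" or "top" or "wrist"; returns a dict with "image" (384x512x3 uint8, blue, green, red), "intrinsics" (3x3 intrinsics, pixels), "k1" (the pictures are not rectified: a ray, as slopes to the right and down, at radius r is drawn at 1 + k1 r^2 times it, then the intrinsics apply), "rvec" (rotation vector, rad) and "tvec" (3), from world to camera coordinates, as OpenCV has them. Camera axes: x right, y down, z forward; pixel columns grow to the right and rows downward; lengths in m; the calibration is good to about 2 mm. A picture is of the moment at which its call begins. There is no depth.
- bot.sign_off(): hands the job in, once; it reports no verdict.
The state is a dict: "t": time; "joint_positions": joint angles; "qvel": joint speeds; "effort": joint torques, N m; "ee_pos": TCP position; "tcp_rot": TCP orientation; "wrist_force": force on the tool from outside, world axes, zero at the start; "moment": the same for the moment, N m; "grip_width": opening from 0.0 (shut) to 1.0 (fully open).
Only numpy, scipy, OpenCV 4.12 (cv2) and the standard library are available. Lean on these libraries where they do the work, as an engineer would, in place of code of your own. Each camera call takes 0.05 s, during which the arm holds its last target. There are 200 camera calls.

## Task

The turn-latch of the steel sterilising box has seized with dried medium: rock its wing handle to and fro in small arcs, easing off each time it stops firmly and never forcing it (the stem snaps at 0.5 N m), until it breaks free. Then turn it anticlockwise, seen from above, until its finger is well clear of the lid, lift the lid straight off and lay it gently, handle up, in the middle of the rubber mat, leaving the latch open and letting go of everything. Leave the glassware and the other things on the bench where they stand.

Things in the scene. Friction and masses are not known exactly. Their poses are not given: they have to be found in the camera images.
- box: dark steel sterilising box, fixed to the bench: 150 mm (its x) x 200 mm (its y) x 78 mm tall, walls 5 mm, open at the top under its lid. Origin at the centre of its underside. The latch post, a 44 x 36 mm, 84 mm tall block, is on the middle of its -x side; the vertical latch axis is at x = -106 mm, y = 0 in the box frame
- latch (a joint): turn-latch angle (rad), growing anticlockwise from above; 0 = finger along box +x over the lid, clear of it from 1.0 on, hard stop 1.57. Seized: turns only 0.07 to 0.34 either side of an unknown middle (within 0.1 of 0), with 0.16 N m drag, then stops firmly. At its stops, on alternating sides, 0.2 s each, the arc grows; after 3 to 6 half-swings it is free (under 0.1 N m). One side alone never frees it
- wing (a joint): elastic wind-up (rad) of the wing handle relative to the latch, same sense as the latch angle: 0 = no load, torque = 4 N m per rad, so 0.125 rad = 0.5 N m, beyond which the stem counts as snapped, either way. The wing's total angle is the latch angle plus this
- wing_grip (a point): centre of the wing handle's bar, on the latch axis, 122 mm above the bench: the place to grip it. The bar is 46 mm long (its own x, level, parallel to the latch finger), 12 mm thick (its y) and 30 mm tall (from 106 to 136 mm above the bench)
- latch_tip (a point): end of the latch finger, a steel bar 12 mm wide and 8 mm thick that reaches 40 mm from the latch axis and lies 1 mm above the lid
- lid: loose flat dark steel lid, 156 x 206 x 6 mm plate with a 130 x 180 x 4 mm step under it that drops loosely into the box mouth; about 0.35 kg. Origin at the centre of the underside of the step; plate from 4 to 10 mm above it; z up. On the box its origin is 74 mm above the bench and the plate's top 84 mm above it
- lid_grip (a point): centre of the lid handle's bar: 70 mm long (lid x), 12 mm wide (lid y), 12 mm tall, on two legs, 44 mm above the lid's origin; free space of 28 mm between bar and plate
- mat: black rubber mat lying fixed on the bench, 200 mm (its x) x 250 mm (its y), 4 mm thick; origin at the centre of its underside
- flask_a: conical flask with foil cap, 80 mm wide at the foot, 128 mm tall; origin at the centre of its underside; not part of the job, leave it alone
- flask_b: conical flask with foil cap, 80 mm wide at the foot, 128 mm tall; origin at the centre of its underside; not part of the job, leave it alone
- flask_c: conical flask with foil cap, 80 mm wide at the foot, 128 mm tall; origin at the centre of its underside; not part of the job, leave it alone
- beaker: beaker, 66 mm wide, 85 mm tall; origin at the centre of its underside; not part of the job, leave it alone
- burner: spirit burner, 68 mm wide, 76 mm tall; origin at the centre of its underside; not part of the job, leave it alone
- dishes: stack of three culture dishes, 90 mm wide, 44 mm tall; origin at the centre of its underside; not part of the job, leave it alone
- tip_box: closed tip box, 120 x 80 x 55 mm; origin at the centre of its underside; not part of the job, leave it alone

How it is judged:
On the way, in this order (a step that is already met when the one before it is completed fails the run):
1. the latch has broken free (value of joint latch above 0.55 rad), for 0.05 s.
2. the latch finger is turned clear of the lid (value of joint latch above 1 rad), for 0.2 s.
3. the lid is lifted off the box (z of lid in the frame of box above 0.085 m), for 0.1 s.
At the end, for the whole second after the job is handed in: the latch stands open (angle above 1.0 rad); the lid lies at rest, flat (within 0.1 rad) and handle up, on the rubber mat, its centre within 40 mm of the mat's centre (value of joint latch above 1 rad and horizontal distance between lid and mat below 0.04 m and z of lid in the frame of mat below 0.01 m and angle between lid's own z axis and vertical below 0.1 rad and linear speed of lid below 0.02 m/s and angular speed of lid below 0.1 rad/s and not (contact force between lid and mat below 1 N)); the robot touches nothing.
It fails at once if the latch stem is overloaded (handle wound up by more than 0.125 rad, 0.5 N m, either way) (value of joint wing above 0.125 rad or value of joint wing below -0.125 rad).
It fails at once if the lid is dropped or thrown (moves faster than 0.45 m/s out of the fingers' grip) (linear speed of lid above 0.45 m/s and contact force between the fingers and lid below 0.5 N).
It fails at once if the lid is slammed or pressed onto the mat (more than 80 N) (contact force between lid and mat above 80 N).
It fails at once if a bystander is moved by more than 30 mm or tipped (distance of any of flask_a, flask_b, flask_c, beaker, burner, dishes, tip_box from where it was at the start of the episode above 0.03 m or angle between any of flask_a, flask_b, flask_c, beaker, burner, dishes, tip_box's own z axis and vertical above 0.3 rad).
It also fails if it takes over 70 s, if anything falls off the work surface, if the arm or the gripper's body presses on something with over 40 N, if the wrist force passes 120 N, or if a joint passes its speed limit or range.

## Working session

There is one attempt and no reset: what is moved stays moved. The work goes in short steps, Python scripts to look and compute and a tool call to move; the robot and the scene stay as the last step left them, time stands still between calls to the robot, and variables do not carry over. Pictures are saved under pics/ and viewed, about 8 in all and at most 12, crops included, and the job is handed in when it is done.

Besides the shell and the picture viewer there is one more tool, called after "Request:" as a command line: name --argument value ..., lists and objects as JSON in quotes. drive_tool: Moves the arm, as the interface text tells. Its arguments: {"type":"object","properties":{"targets":{"type":"array","items":{"type":"object","properties":{"rotation":{"type":"array","items":{"type":"number"}},"travel":{"type":"array","items":{"type":"number"}},"grip":{"type":"number"}}}},"grip_force":{"type":"number"}},"required":["targets"]}

```bash
mkdir -p pics
cat > h.py <<'E'
import numpy as np, cv2
from plant import bot
def snap(n,fn):
    f=bot.grab_frame(n); cv2.imwrite(f'pics/{fn}.png',f['image']); np.savez(f'pics/{fn}.npz',**{k:np.array(f[k]) for k in('intrinsics','k1','rvec','tvec')},image=f['image']); return f
def load(fn): return dict(np.load(f'pics/{fn}.npz'))
def _d(f): return np.array([float(f['k1']),0,0,0])
def ray(f,uv):
    K=np.array(f['intrinsics']);R=cv2.Rodrigues(np.array(f['rvec'],float))[0];t=np.array(f['tvec'],float).ravel()
    p=cv2.undistortPoints(np.array(uv,float).reshape(-1,1,2),K,_d(f)).reshape(-1,2)
    return -R.T@t, np.c_[p,np.ones(len(p))]@R
def onz(f,uv,z):
    c,d=ray(f,uv); return c+d*((z-c[2])/d[:,2])[:,None]
def proj(f,P):
    return cv2.projectPoints(np.array(P,float).reshape(-1,1,3),np.array(f['rvec'],float),np.array(f['tvec'],float),np.array(f['intrinsics']),_d(f))[0].reshape(-1,2)
E
python3 - <<'E'
from h import *
a=snap('top','top0');b=snap('scene','sc0')
for f in(a,b):
    c,d=ray(f,[[256,192]]);print(c,d,f['intrinsics'][0],f['k1'])
print(bot.get_obs())
E
```

```text
[ 0.48763357 -0.00170283  1.42963437] [[ 0.05717024 -0.02654579 -0.99816212]] [406.58665538   0.         249.23726979] -0.11774739570510993
[ 1.53639673 -0.09174867  1.38911211] [[-0.5922866   0.04806735 -0.80432132]] [468.09310477   0.         259.12851134] -0.09303189831102975
{'t': 0.1, 'joint_positions': array([ 1.01748030e+00,  4.94124994e-01,  1.34608263e+00, -8.80653471e-07,
        1.30250448e+00, -9.55095555e-02]), 'qvel': array([ 1.28871837e-03, -1.64019248e-03, -2.80436552e-04,  1.11231630e-05,
       -1.24337267e-03, -3.36841334e-04]), 'effort': array([ 2.57745793e-03, -8.80232763e+01, -3.82547700e+01,  7.10707926e-02,
        4.83985443e-02, -4.40204280e-05]), 'ee_pos': array([0.27605505, 0.56033735, 0.21339088]), 'tcp_rot': array([-7.12775992e-01, -3.05929978e+00,  1.66694762e-03]), 'wrist_force': array([ 0.02378779,  0.62974109, -0.99299367]), 'moment': array([-0.00422362,  0.01548607, -0.05962747]), 'grip_width': 1.000280773598651}
```

View pics/top0.png

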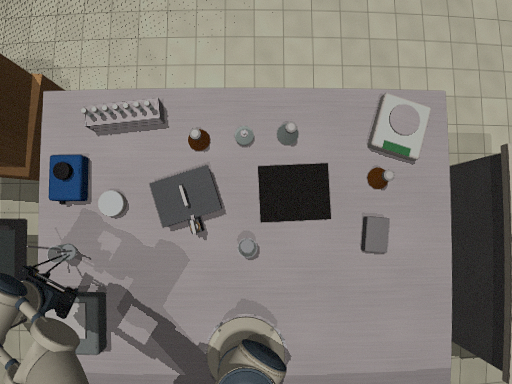

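View pics/sc0.png

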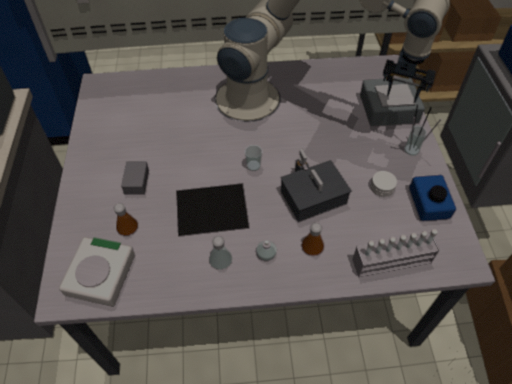

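The top view shows the lid around (187,196), the latch around (196,226) on the robot side, the mat around (294,192) and the beaker at (248,246). The scene view agrees with this. Next I'll measure the lid and mat contours and zoom in on the latch.

Run:
```python
from h import *
f=load('top0');im=f['image']
hsv=cv2.cvtColor(im,cv2.COLOR_BGR2HSV)
g=cv2.cvtColor(im,cv2.COLOR_BGR2GRAY)
print('lid px',im[205,170],im[180,205],'mat',im[190,290],'bench',im[240,300], 'shadow',im[240,150])
def comp(mask,pt):
    n,l,s,c=cv2.connectedComponentsWithStats(mask.astype(np.uint8));m=(l==l[pt[1],pt[0]]).astype(np.uint8)
    cs=max(cv2.findContours(m,cv2.RETR_EXTERNAL,cv2.CHAIN_APPROX_NONE)[0],key=cv2.contourArea);return cs[:,0].astype(float)
for nm,mask,pt,z in(('mat',g<40,(290,190),.004),('lid',g<95,(170,205),.084)):
    c=comp(mask,pt); P=onz(f,c,z)[:,:2]
    r=cv2.minAreaRect((P*1000).astype(np.float32));print(nm,r,cv2.boxPoints(r).round(1).tolist())
a=im[155:255,140:260];b=cv2.resize(a,None,fx=6,fy=6,interpolation=cv2.INTER_CUBIC)
cv2.imwrite('pics/c1.png',b[:600,:720])
```

```text
lid px [75 76 76] [81 79 79] mat [24 25 31] bench [144 142 150] shadow [142 142 149]
mat ((568.3035278320312, -173.59205627441406), (196.25003051757812, 246.68295288085938), 2.557973623275757) [[464.79998779296875, -54.79999923706055], [475.79998779296875, -301.20001220703125], [671.7999877929688, -292.3999938964844], [660.7999877929688, -46.0]]
lid ((516.5062866210938, 182.62442016601562), (234.58197021484375, 214.42752075195312), 17.61856460571289) [[372.29998779296875, 249.3000030517578], [437.20001220703125, 44.900001525878906], [660.7000122070312, 115.9000015258789], [595.7999877929688, 320.29998779296875]]
```

View pics/c1.png

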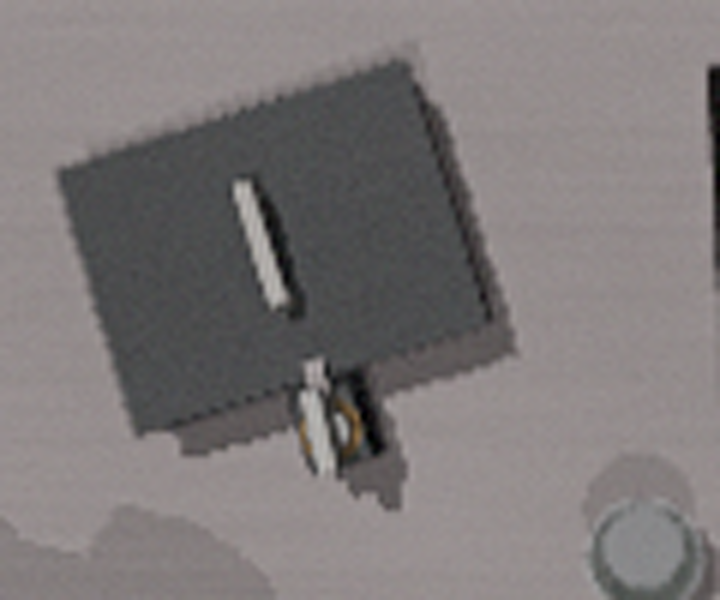

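The crop shows the lid corners at (58,170), (405,62), (492,318) and (138,435). The lid handle runs from (242,182) to (278,308), the wing bar from (310,388) to (325,474), and the fingertip is at (315,358).

Run:
```python
from h import *
f=load('top0')
def w(p,z): return onz(f,(np.array(p,float)+.5)/6-.5+[140,155],z)[:,:2]
L=w([[58,170],[405,62],[492,318],[138,435]],.084)
print(L.round(4).tolist(), 'sides',[np.linalg.norm(L[i]-L[i-1]).round(4) for i in range(4)])
c=L.mean(0)
ex=(L[0]+L[1]-L[2]-L[3]);ey=(L[0]+L[3]-L[1]-L[2]);a1=np.arctan2(ex[1],ex[0]);a2=np.arctan2(-ey[0],ey[1])
a=(a1+a2)/2
print('c',c,np.degrees([a1,a2]))
print('latch axis',c-.106*np.array([np.cos(a),np.sin(a)]))
H=w([[242,182],[278,308]],.124);print('handle',H,H.mean(0),np.linalg.norm(H[0]-H[1]),np.degrees(np.arctan2(*(H[0]-H[1])[::-1])))
B=w([[311,388],[325,474]],.136);print('wing',B,B.mean(0),np.linalg.norm(B[0]-B[1]),np.degrees(np.arctan2(*(B[0]-B[1])[::-1])))
T=w([[315,358]],.093);print('tip',T)
o=bot.get_obs();R=cv2.Rodrigues(o['tcp_rot'])[0];print(R.round(3))
```

```text
[[0.5957, 0.3184], [0.6554, 0.1251], [0.5133, 0.0765], [0.4489, 0.2722]] sides [np.float64(0.1539), np.float64(0.2023), np.float64(0.1502), np.float64(0.206)]
c [0.55333629 0.19808003] [18.16704534 17.68872279]
latch axis [0.45248316 0.16545114]
handle [[0.58577684 0.20890362]
 [0.51804158 0.18901215]] [0.55190921 0.19895789] 0.07059557501909414 16.365665945676252
wing [[0.47535842 0.16949091]
 [0.42990859 0.16191393]] [0.4526335  0.16570242] 0.046077079645874944 9.464784319217518
tip [[0.49135837 0.17304902]]
[[-0.897  0.442 -0.001]
 [ 0.442  0.897 -0.001]
 [ 0.    -0.001 -1.   ]]
```

Request:
drive_tool --targets '[{"travel": [-0.333,-0.276,0],"rotation": [0,0,143.8],"grip": 1},{"travel": [-0.333,-0.276,0],"rotation": [0,0,143.8],"grip": 1},{"travel": [-0.333,-0.276,0],"rotation": [0,0,143.8],"grip": 1},{"travel": [-0.333,-0.276,0],"rotation": [0,0,143.8],"grip": 1},{"travel": [-0.333,-0.276,0],"rotation": [0,0,143.8],"grip": 1},{"travel": [-0.333,-0.276,0],"rotation": [0,0,143.8],"grip": 1},{"travel": [-0.333,-0.276,0],"rotation": [0,0,143.8],"grip": 1},{"travel": [-0.333,-0.276,0],"rotation": [0,0,143.8],"grip": 1},{"travel": [-0.333,-0.276,0],"rotation": [0,0,143.8],"grip": 1},{"travel": [-0.333,-0.276,0],"rotation": [0,0,143.8],"grip": 1},{"travel": [-0.333,-0.276,0],"rotation": [0,0,143.8],"grip": 1},{"travel": [-0.333,-0.276,0],"rotation": [0,0,143.8],"grip": 1}]'

```text
t: 1.6
ee_pos: [0.4527, 0.1658, 0.2137]
tcp_rot: [3.07, 0.666, -0.001]
wrist_force: [-0.3, 0.1, -0.8]
grip_width: 1.0
```

Request:
drive_tool --targets '[{"travel": [0,0,0],"rotation": [0,0,0],"grip": 0.2},{"travel": [0,0,0],"rotation": [0,0,0],"grip": 0.2},{"travel": [0,0,0],"rotation": [0,0,0],"grip": 0.2}]'

```text
t: 1.98
ee_pos: [0.4529, 0.1659, 0.2139]
tcp_rot: [-3.067, -0.68, 0.0]
wrist_force: [-0.3, 0.3, -0.2]
grip_width: 0.703
```

```bash
cat >> h.py <<'E'
def st():
    o=bot.get_obs();R=cv2.Rodrigues(o['tcp_rot'])[0]
    print('t',round(o['t'],2),'p',o['ee_pos'].round(4),'xang',np.degrees(np.arctan2(R[1,0],R[0,0])).round(2),'tilt',R[:2,2].round(4),'F',o['wrist_force'].round(2),'M',o['moment'].round(3),'g',round(o['grip_width'],3),'q6',round(o['joint_positions'][5],2))
    return o,R
E
python3 - <<'E'
from h import *
st();f=snap('wrist','w0')
c,d=ray(f,[[256,192]]);print(c,d)
print(proj(f,[[.4525,.1655,.136],[.553,.198,.124]]))
E
```

```text
t 1.98 p [0.4529 0.1659 0.2139] xang 25.01 tilt [-0.0001 -0.    ] F [-0.32  0.28 -0.19] M [-0.058  0.103 -0.013] g 0.703 q6 1.36
[0.51209612 0.19365304 0.38464228] [[-0.20850776 -0.10714395 -0.9721763 ]]
[[253.5131805  199.3195049 ]
 [270.77703725  60.93739372]]
```

View pics/w0.png

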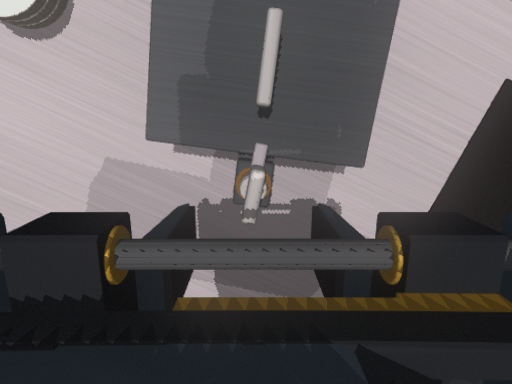

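The wrist view shows the wing bar from about (258,171) to (249,221), the fingertip near (261,146), and the lid handle from (274,12) to (264,102).

Run:
```python
from h import *
f=load('w0')
B=onz(f,[[258.5,171],[249,220]],.136)[:,:2];print('wing',B,B.mean(0),np.linalg.norm(B[0]-B[1]),np.degrees(np.arctan2(*(B[0]-B[1])[::-1])))
H=onz(f,[[274,11],[264.5,103]],.124)[:,:2];print('handle',H,H.mean(0),np.linalg.norm(H[0]-H[1]),np.degrees(np.arctan2(*(H[0]-H[1])[::-1])))
T=onz(f,[[261,146]],.093)[:,:2];print('tip',T)
c=f['image'][130:240,190:320];cv2.imwrite('pics/c2.png',cv2.resize(c,None,fx=5,fy=5,interpolation=cv2.INTER_CUBIC))
```

```text
wing [[0.47485288 0.17163535]
 [0.43527829 0.1614942 ]] [0.45506559 0.16656478] 0.04085328966361317 14.373004175954362
handle [[0.58439213 0.21056997]
 [0.52347869 0.18916664]] [0.55393541 0.19986831] 0.06456431014023854 19.360082882426326
tip [[0.48993645 0.17548336]]
```

View pics/c2.png

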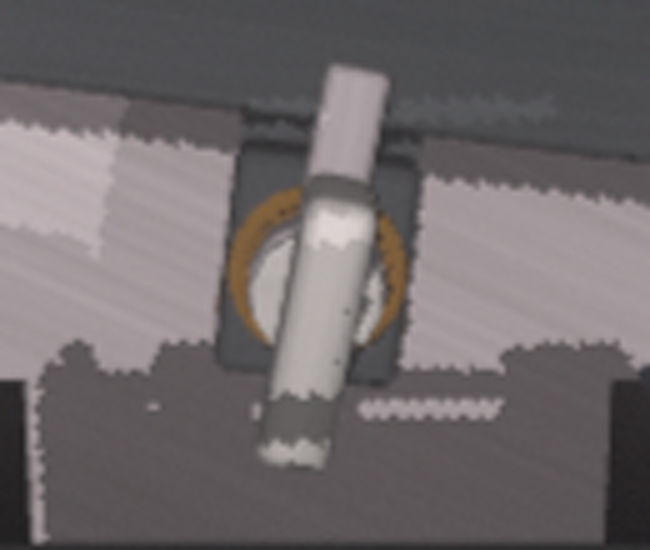

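The crop shows the wing centreline running from (341,198) to (294,462), and the finger centre at (358,70). I'll use these to refine the yaw.

Run:
```python
from h import *
f=load('w0')
w=lambda p,z: onz(f,(np.array(p,float)+.5)/5-.5+[190,130],z)[:,:2]
an=lambda B: np.degrees(np.arctan2(*(B[0]-B[1])[::-1])).round(2)
for p,z in(([[341,198],[294,462]],.136),([[308,195],[262,455]],.136),([[378,205],[327,465]],.136),([[240,150],[220,360]],.084),([[418,165],[395,380]],.084)):
    B=w(p,z);print(B.mean(0).round(4),np.linalg.norm(B[0]-B[1]).round(4),an(B))
print(w([[358,68]],.093))
```

```text
[0.4547 0.167 ] 0.0439 15.2
[0.4533 0.172 ] 0.0432 14.99
[0.4563 0.1616] 0.0434 14.51
[0.4492 0.1827] 0.0409 18.94
[0.4603 0.1508] 0.0421 19.75
[[0.49226728 0.17638822]]
```

Request:
drive_tool --targets '[{"travel": [0.001,0,0.03],"rotation": [0,0,6],"grip": 0},{"travel": [0.001,0,0.07],"rotation": [0,0,11],"grip": -0.2},{"travel": [0.001,0,0.095],"rotation": [0,0,11],"grip": -0.4},{"travel": [0.001,0,0.111],"rotation": [0,0,11],"grip": -0.4},{"travel": [0.001,0,0.111],"rotation": [0,0,11],"grip": -0.4},{"travel": [0.001,0,0.111],"rotation": [0,0,11],"grip": -0.4},{"travel": [0.001,0,0.111],"rotation": [0,0,11],"grip": -0.4}]'

```text
t: 2.9
ee_pos: [0.4543, 0.1664, 0.1037]
tcp_rot: [-3.118, -0.379, -0.002]
wrist_force: [0.6, -0.4, -0.2]
grip_width: 0.301
```

```bash
python3 -c "
from h import *
st()"
```

```text
t 2.9 p [0.4543 0.1664 0.1037] xang 13.87 tilt [0.0013 0.0003] F [ 0.61 -0.43 -0.18] M [-0.021  0.078  0.06 ] g 0.301 q6 1.56
```

Request:
drive_tool --targets '[{"travel": [0,0,0],"rotation": [0,0,0],"grip": -0.8},{"travel": [0,0,0],"rotation": [0,0,0],"grip": -0.9},{"travel": [0,0,0],"rotation": [0,0,0],"grip": -1},{"travel": [0,0,0],"rotation": [0,0,0],"grip": -1}]' --grip_force 12

```text
t: 3.4
ee_pos: [0.4542, 0.1665, 0.1033]
tcp_rot: [-3.118, -0.379, -0.001]
wrist_force: [-0.2, 2.5, 7.4]
grip_width: 0.246
```

```bash
python3 -c "
from h import *
st()"
```

```text
t 3.4 p [0.4542 0.1665 0.1033] xang 13.86 tilt [0.0009 0.0004] F [-0.21  2.45  7.39] M [ 0.33   0.305 -0.013] g 0.246 q6 1.56
```

The fingers stopped at a 22 mm opening with 7 N upward, so the tips are probably on the hub below the bar. I'll reopen, rise 6 mm and close again.

Request:
drive_tool --targets '[{"travel": [0,0,0],"rotation": [0,0,0],"grip": -0.4},{"travel": [0,0,0],"rotation": [0,0,0],"grip": -0.4},{"travel": [0,0,-0.006],"rotation": [0,0,0],"grip": -0.4},{"travel": [0,0,-0.006],"rotation": [0,0,0],"grip": -0.9},{"travel": [0,0,-0.006],"rotation": [0,0,0],"grip": -1},{"travel": [0,0,-0.006],"rotation": [0,0,0],"grip": -1},{"travel": [0,0,-0.006],"rotation": [0,0,0],"grip": -1}]' --grip_force 12

```text
t: 4.28
ee_pos: [0.4539, 0.1664, 0.109]
tcp_rot: [-3.118, -0.379, -0.0]
wrist_force: [-1.2, 3.0, 5.2]
grip_width: 0.13
```

```bash
python3 -c "
from h import *
st()"
```

```text
t 4.28 p [0.4539 0.1664 0.109 ] xang 13.85 tilt [0.0002 0.0002] F [-1.21  2.98  5.16] M [ 0.43   0.337 -0.033] g 0.13 q6 1.56
```

Request:
drive_tool --targets '[{"travel": [0,0,0],"rotation": [0,0,0],"grip": -1},{"travel": [0,0,0],"rotation": [0,0,0],"grip": -1},{"travel": [0,0,0],"rotation": [0,0,-1],"grip": -1},{"travel": [0,0,0],"rotation": [0,0,-1],"grip": -1}]' --grip_force 40

```text
t: 4.78
ee_pos: [0.4539, 0.1664, 0.109]
tcp_rot: [-3.115, -0.406, -0.0]
wrist_force: [0.1, 1.8, 5.7]
grip_width: 0.131
```

```bash
python3 -c "
from h import *
st()"
```

```text
t 4.78 p [0.4539 0.1664 0.109 ] xang 14.86 tilt [0.0002 0.0002] F [0.06 1.76 5.67] M [ 0.38   0.376 -0.101] g 0.131 q6 1.54
```

Request:
drive_tool --targets '[{"travel": [0,0,0],"rotation": [0,0,-1],"grip": -1},{"travel": [0,0,0],"rotation": [0,0,-2],"grip": -1},{"travel": [0,0,0],"rotation": [0,0,-3],"grip": -1},{"travel": [0,0,0],"rotation": [0,0,-3],"grip": -1}]'

```text
t: 5.28
ee_pos: [0.4539, 0.1665, 0.109]
tcp_rot: [-3.103, -0.488, -0.0]
wrist_force: [-0.9, 2.2, 4.7]
grip_width: 0.128
```

```bash
python3 -c "
from h import *
st()"
```

```text
t 5.28 p [0.4539 0.1665 0.109 ] xang 17.86 tilt [0.0001 0.0003] F [-0.86  2.16  4.75] M [ 0.402  0.393 -0.129] g 0.128 q6 1.49
```

Request:
drive_tool --targets '[{"travel": [0,0,0],"rotation": [0,0,-1],"grip": -1},{"travel": [0,0,0],"rotation": [0,0,-2],"grip": -1},{"travel": [0,0,0],"rotation": [0,0,-3],"grip": -1},{"travel": [0,0,0],"rotation": [0,0,-3],"grip": -1}]'

```text
t: 5.78
ee_pos: [0.4539, 0.1665, 0.109]
tcp_rot: [-3.089, -0.569, -0.0]
wrist_force: [-1.1, 2.8, 5.9]
grip_width: 0.128
```

```bash
python3 -c "
from h import *
st()"
```

```text
t 5.78 p [0.4539 0.1665 0.109 ] xang 20.86 tilt [0.0001 0.0004] F [-1.08  2.75  5.88] M [ 0.488  0.387 -0.195] g 0.128 q6 1.43
```

Request:
drive_tool --targets '[{"travel": [0,0,0],"rotation": [0,0,-1],"grip": -1},{"travel": [0,0,0],"rotation": [0,0,-2],"grip": -1},{"travel": [0,0,0],"rotation": [0,0,-2],"grip": -1}]'

```text
t: 6.15
ee_pos: [0.4539, 0.1665, 0.109]
tcp_rot: [-3.079, -0.622, -0.0]
wrist_force: [-1.6, 3.9, 5.8]
grip_width: 0.129
```

```bash
python3 -c "
from h import *
st()"
```

```text
t 6.15 p [0.4539 0.1665 0.109 ] xang 22.86 tilt [0.0001 0.0004] F [-1.57  3.94  5.81] M [ 0.587  0.369 -0.203] g 0.129 q6 1.4
```

Request:
drive_tool --targets '[{"travel": [0,0,0],"rotation": [0,0,-1],"grip": -1},{"travel": [0,0,0],"rotation": [0,0,-2],"grip": -1},{"travel": [0,0,0],"rotation": [0,0,-2],"grip": -1}]'

```text
t: 6.52
ee_pos: [0.4539, 0.1665, 0.109]
tcp_rot: [-3.068, -0.676, -0.0]
wrist_force: [-1.8, 4.4, 5.2]
grip_width: 0.128
```

```bash
python3 -c "
from h import *
st()"
```

```text
t 6.53 p [0.4539 0.1665 0.109 ] xang 24.85 tilt [0.0001 0.0005] F [-1.76  4.42  5.18] M [ 0.63   0.445 -0.173] g 0.128 q6 1.36
```

Request:
drive_tool --targets '[{"travel": [0,0,0],"rotation": [0,0,-1],"grip": -1},{"travel": [0,0,0],"rotation": [0,0,-2],"grip": -1},{"travel": [0,0,0],"rotation": [0,0,-2.5],"grip": -1},{"travel": [0,0,0],"rotation": [0,0,-2.5],"grip": -1}]'

```text
t: 7.02
ee_pos: [0.4539, 0.1666, 0.109]
tcp_rot: [-3.052, -0.743, -0.0]
wrist_force: [-1.5, 5.5, 6.4]
grip_width: 0.126
```

```bash
python3 -c "
from h import *
st()"
```

```text
t 7.03 p [0.4539 0.1666 0.109 ] xang 27.36 tilt [0.0001 0.0005] F [-1.5   5.51  6.36] M [ 0.842  0.471 -0.111] g 0.126 q6 1.32
```

Request:
drive_tool --targets '[{"travel": [0,0,0],"rotation": [0,0,-1],"grip": -1},{"travel": [0,0,0],"rotation": [0,0,-2],"grip": -1},{"travel": [0,0,0],"rotation": [0,0,-2.5],"grip": -1},{"travel": [0,0,0],"rotation": [0,0,-2.5],"grip": -1}]'

```text
t: 7.52
ee_pos: [0.4538, 0.1666, 0.109]
tcp_rot: [-3.035, -0.809, -0.0]
wrist_force: [-0.7, 4.4, 5.6]
grip_width: 0.132
```

```bash
python3 -c "
from h import *
st()"
```

```text
t 7.53 p [0.4538 0.1666 0.109 ] xang 29.85 tilt [0.     0.0005] F [-0.72  4.41  5.62] M [ 0.856  0.432 -0.201] g 0.132 q6 1.28
```

Request:
drive_tool --targets '[{"travel": [0,0,0],"rotation": [0,0,-1],"grip": -1},{"travel": [0,0,0],"rotation": [0,0,-2],"grip": -1},{"travel": [0,0,0],"rotation": [0,0,-2],"grip": -1}]'

```text
t: 7.9
ee_pos: [0.4538, 0.1666, 0.109]
tcp_rot: [-3.02, -0.862, -0.0]
wrist_force: [-1.8, 5.5, 5.2]
grip_width: 0.13
```

```bash
cat >> h.py <<'E'
def avg(n=3):
    m=[st()[0]['moment'][2]]
    for i in range(n): bot.grab_frame('wrist'); m.append(bot.get_obs()['moment'][2])
    print('Mz',np.round(m,3),'mean',np.mean(m).round(3))
E
python3 -c "
from h import *
avg()"
```

```text
t 7.9 p [0.4538 0.1666 0.109 ] xang 31.86 tilt [0.     0.0005] F [-1.75  5.45  5.18] M [ 0.972  0.499 -0.133] g 0.13 q6 1.24
Mz [-0.133 -0.159 -0.167 -0.238] mean -0.174
```

Request:
drive_tool --targets '[{"travel": [0,0,0],"rotation": [0,0,-1],"grip": -1},{"travel": [0,0,0],"rotation": [0,0,-2],"grip": -1},{"travel": [0,0,0],"rotation": [0,0,-2.5],"grip": -1},{"travel": [0,0,0],"rotation": [0,0,-2.5],"grip": -1}]'

```text
t: 8.55
ee_pos: [0.4538, 0.1666, 0.109]
tcp_rot: [-3.001, -0.928, -0.0]
wrist_force: [-2.3, 5.5, 5.9]
grip_width: 0.128
```

```bash
python3 -c "
from h import *
avg(2)"
```

```text
t 8.55 p [0.4538 0.1666 0.109 ] xang 34.35 tilt [0.     0.0006] F [-2.26  5.46  5.88] M [ 0.955  0.518 -0.168] g 0.128 q6 1.2
Mz [-0.168 -0.196 -0.138] mean -0.167
```

Request:
drive_tool --targets '[{"travel": [0,0,0],"rotation": [0,0,-1],"grip": -1},{"travel": [0,0,0],"rotation": [0,0,-2],"grip": -1},{"travel": [0,0,0],"rotation": [0,0,-2.5],"grip": -1},{"travel": [0,0,0],"rotation": [0,0,-2.5],"grip": -1}]'

```text
t: 9.15
ee_pos: [0.4538, 0.1667, 0.109]
tcp_rot: [-2.98, -0.993, -0.0]
wrist_force: [-1.4, 5.5, 5.5]
grip_width: 0.135
```

```bash
python3 -c "
from h import *
avg(2)"
```

```text
t 9.15 p [0.4538 0.1667 0.109 ] xang 36.84 tilt [-0.      0.0007] F [-1.41  5.49  5.49] M [ 0.985  0.554 -0.297] g 0.135 q6 1.16
Mz [-0.297 -0.294 -0.337] mean -0.309
```

Request:
drive_tool --targets '[{"travel": [0,0,0],"rotation": [0,0,0],"grip": -1},{"travel": [0,0,0],"rotation": [0,0,2],"grip": -1},{"travel": [0,0,0],"rotation": [0,0,4],"grip": -1},{"travel": [0,0,0],"rotation": [0,0,7],"grip": -1},{"travel": [0,0,0],"rotation": [0,0,10],"grip": -1},{"travel": [0,0,0],"rotation": [0,0,13],"grip": -1},{"travel": [0,0,0],"rotation": [0,0,16],"grip": -1},{"travel": [0,0,0],"rotation": [0,0,18],"grip": -1},{"travel": [0,0,0],"rotation": [0,0,20],"grip": -1},{"travel": [0,0,0],"rotation": [0,0,22],"grip": -1},{"travel": [0,0,0],"rotation": [0,0,23],"grip": -1},{"travel": [0,0,0],"rotation": [0,0,23],"grip": -1}]'

```text
t: 10.75
ee_pos: [0.4539, 0.1664, 0.109]
tcp_rot: [-3.119, -0.379, -0.0]
wrist_force: [-1.4, 3.3, 5.7]
grip_width: 0.125
```

```bash
python3 -c "
from h import *
avg(2)"
```

```text
t 10.75 p [0.4539 0.1664 0.109 ] xang 13.85 tilt [0.0002 0.0001] F [-1.4   3.29  5.71] M [0.522 0.358 0.208] g 0.125 q6 1.56
Mz [0.208 0.187 0.178] mean 0.191
```

Request:
drive_tool --targets '[{"travel": [0,0,0],"rotation": [0,0,1],"grip": -1},{"travel": [0,0,0],"rotation": [0,0,2],"grip": -1},{"travel": [0,0,0],"rotation": [0,0,2.5],"grip": -1},{"travel": [0,0,0],"rotation": [0,0,2.5],"grip": -1}]'

```text
t: 11.35
ee_pos: [0.4539, 0.1664, 0.109]
tcp_rot: [-3.126, -0.311, -0.0]
wrist_force: [-1.4, 2.2, 4.8]
grip_width: 0.127
```

```bash
python3 -c "
from h import *
avg(2)"
```

```text
t 11.35 p [0.4539 0.1664 0.109 ] xang 11.36 tilt [0.0002 0.    ] F [-1.39  2.19  4.76] M [0.439 0.405 0.211] g 0.127 q6 1.6
Mz [0.211 0.155 0.204] mean 0.19
```

Request:
drive_tool --targets '[{"travel": [0,0,0],"rotation": [0,0,1],"grip": -1},{"travel": [0,0,0],"rotation": [0,0,2],"grip": -1},{"travel": [0,0,0],"rotation": [0,0,2.5],"grip": -1},{"travel": [0,0,0],"rotation": [0,0,2.5],"grip": -1}]'

```text
t: 11.95
ee_pos: [0.4539, 0.1663, 0.109]
tcp_rot: [3.132, 0.243, 0.0]
wrist_force: [-1.6, 1.8, 6.5]
grip_width: 0.132
```

```bash
python3 -c "
from h import *
avg(2)"
```

```text
t 11.95 p [0.4539 0.1663 0.109 ] xang 8.87 tilt [ 0.0002 -0.    ] F [-1.64  1.83  6.54] M [0.364 0.374 0.251] g 0.132 q6 1.64
Mz [0.251 0.17  0.167] mean 0.196
```

Request:
drive_tool --targets '[{"travel": [0,0,0],"rotation": [0,0,1],"grip": -1},{"travel": [0,0,0],"rotation": [0,0,2],"grip": -1},{"travel": [0,0,0],"rotation": [0,0,2.5],"grip": -1},{"travel": [0,0,0],"rotation": [0,0,2.5],"grip": -1}]'

```text
t: 12.55
ee_pos: [0.454, 0.1663, 0.109]
tcp_rot: [3.137, 0.174, 0.0]
wrist_force: [-0.7, 0.9, 4.9]
grip_width: 0.13
```

```bash
python3 -c "
from h import *
avg(2)"
```

```text
t 12.55 p [0.454  0.1663 0.109 ] xang 6.37 tilt [ 0.0002 -0.0001] F [-0.66  0.86  4.93] M [0.287 0.321 0.178] g 0.13 q6 1.69
Mz [0.178 0.115 0.185] mean 0.159
```

Request:
drive_tool --targets '[{"travel": [0,0,0],"rotation": [0,0,1],"grip": -1},{"travel": [0,0,0],"rotation": [0,0,2],"grip": -1},{"travel": [0,0,0],"rotation": [0,0,2.5],"grip": -1},{"travel": [0,0,0],"rotation": [0,0,2.5],"grip": -1}]'

```text
t: 13.15
ee_pos: [0.4539, 0.1663, 0.109]
tcp_rot: [3.14, 0.106, 0.0]
wrist_force: [-0.8, 0.9, 5.8]
grip_width: 0.125
```

```bash
python3 -c "
from h import *
avg(2)"
```

```text
t 13.15 p [0.4539 0.1663 0.109 ] xang 3.86 tilt [ 0.0002 -0.0001] F [-0.75  0.93  5.79] M [0.217 0.339 0.075] g 0.125 q6 1.73
Mz [0.075 0.06  0.146] mean 0.094
```

Request:
drive_tool --targets '[{"travel": [0,0,0],"rotation": [0,0,1],"grip": -1},{"travel": [0,0,0],"rotation": [0,0,2],"grip": -1},{"travel": [0,0,0],"rotation": [0,0,2.5],"grip": -1},{"travel": [0,0,0],"rotation": [0,0,2.5],"grip": -1}]'

```text
t: 13.75
ee_pos: [0.4539, 0.1663, 0.109]
tcp_rot: [3.141, 0.037, 0.0]
wrist_force: [-0.9, 1.3, 5.8]
grip_width: 0.13
```

```bash
python3 -c "
from h import *
avg(2)"
```

```text
t 13.75 p [0.4539 0.1663 0.109 ] xang 1.37 tilt [ 0.0002 -0.0001] F [-0.95  1.25  5.8 ] M [0.134 0.33  0.168] g 0.13 q6 1.77
Mz [0.168 0.192 0.169] mean 0.176
```

Request:
drive_tool --targets '[{"travel": [0,0,0],"rotation": [0,0,1],"grip": -1},{"travel": [0,0,0],"rotation": [0,0,2],"grip": -1},{"travel": [0,0,0],"rotation": [0,0,2.5],"grip": -1},{"travel": [0,0,0],"rotation": [0,0,2.5],"grip": -1}]'

```text
t: 14.35
ee_pos: [0.454, 0.1662, 0.109]
tcp_rot: [3.141, -0.031, 0.0]
wrist_force: [-1.4, 0.4, 6.4]
grip_width: 0.131
```

```bash
python3 -c "
from h import *
avg(2)"
```

```text
t 14.35 p [0.454  0.1662 0.109 ] xang -1.13 tilt [ 0.0003 -0.0002] F [-1.38  0.39  6.45] M [0.053 0.327 0.238] g 0.131 q6 1.82
Mz [0.238 0.208 0.18 ] mean 0.209
```

Request:
drive_tool --targets '[{"travel": [0,0,0],"rotation": [0,0,1],"grip": -1},{"travel": [0,0,0],"rotation": [0,0,2],"grip": -1},{"travel": [0,0,0],"rotation": [0,0,2],"grip": -1},{"travel": [0,0,0],"rotation": [0,0,2],"grip": -1}]'

```text
t: 14.95
ee_pos: [0.4539, 0.1662, 0.109]
tcp_rot: [3.14, -0.086, 0.0]
wrist_force: [-1.3, -0.2, 5.7]
grip_width: 0.128
```

```bash
python3 -c "
from h import *
avg(2)"
```

```text
t 14.95 p [0.4539 0.1662 0.109 ] xang -3.12 tilt [ 0.0001 -0.0003] F [-1.31 -0.2   5.67] M [-0.019  0.331  0.204] g 0.128 q6 1.85
Mz [0.204 0.109 0.143] mean 0.152
```

Request:
drive_tool --targets '[{"travel": [0,0,0],"rotation": [0,0,1],"grip": -1},{"travel": [0,0,0],"rotation": [0,0,2],"grip": -1},{"travel": [0,0,0],"rotation": [0,0,2.5],"grip": -1},{"travel": [0,0,0],"rotation": [0,0,2.5],"grip": -1}]'

```text
t: 15.55
ee_pos: [0.4539, 0.1661, 0.109]
tcp_rot: [3.137, -0.154, 0.0]
wrist_force: [-1.2, -0.6, 4.9]
grip_width: 0.13
```

```bash
python3 -c "
from h import *
avg(2)"
```

```text
t 15.55 p [0.4539 0.1661 0.109 ] xang -5.63 tilt [ 0.0002 -0.0003] F [-1.23 -0.58  4.88] M [-0.023  0.31   0.235] g 0.13 q6 1.9
Mz [0.235 0.223 0.273] mean 0.244
```

Request:
drive_tool --targets '[{"travel": [0,0,0],"rotation": [0,0,1],"grip": -1},{"travel": [0,0,0],"rotation": [0,0,1.2],"grip": -1},{"travel": [0,0,0],"rotation": [0,0,1.2],"grip": -1}]'

```text
t: 16.02
ee_pos: [0.4539, 0.1661, 0.109]
tcp_rot: [3.136, -0.187, 0.0]
wrist_force: [-1.6, -0.6, 4.9]
grip_width: 0.127
```

```bash
python3 -c "
from h import *
avg(2)"
```

```text
t 16.02 p [0.4539 0.1661 0.109 ] xang -6.82 tilt [ 0.0001 -0.0004] F [-1.62 -0.61  4.88] M [-0.061  0.294  0.375] g 0.127 q6 1.92
Mz [0.375 0.383 0.278] mean 0.345
```

Request:
drive_tool --targets '[{"travel": [0,0,0],"rotation": [0,0,-2],"grip": -1},{"travel": [0,0,0],"rotation": [0,0,-5],"grip": -1},{"travel": [0,0,0],"rotation": [0,0,-9],"grip": -1},{"travel": [0,0,0],"rotation": [0,0,-13],"grip": -1},{"travel": [0,0,0],"rotation": [0,0,-17],"grip": -1},{"travel": [0,0,0],"rotation": [0,0,-21],"grip": -1},{"travel": [0,0,0],"rotation": [0,0,-25],"grip": -1},{"travel": [0,0,0],"rotation": [0,0,-29],"grip": -1},{"travel": [0,0,0],"rotation": [0,0,-33],"grip": -1},{"travel": [0,0,0],"rotation": [0,0,-36],"grip": -1},{"travel": [0,0,0],"rotation": [0,0,-38.5],"grip": -1},{"travel": [0,0,0],"rotation": [0,0,-40],"grip": -1}]'

```text
t: 17.62
ee_pos: [0.4539, 0.1667, 0.109]
tcp_rot: [-3.01, -0.897, -0.0]
wrist_force: [-1.7, 5.1, 5.4]
grip_width: 0.128
```

```bash
python3 -c "
from h import *
avg(2)"
```

```text
t 17.62 p [0.4539 0.1667 0.109 ] xang 33.21 tilt [0.0001 0.0006] F [-1.67  5.09  5.38] M [ 1.002  0.572 -0.255] g 0.128 q6 1.22
Mz [-0.255 -0.173 -0.176] mean -0.202
```

Request:
drive_tool --targets '[{"travel": [0,0,0],"rotation": [0,0,-1],"grip": -1},{"travel": [0,0,0],"rotation": [0,0,-2],"grip": -1},{"travel": [0,0,0],"rotation": [0,0,-3],"grip": -1},{"travel": [0,0,0],"rotation": [0,0,-3],"grip": -1}]'

```text
t: 18.23
ee_pos: [0.4538, 0.1667, 0.109]
tcp_rot: [-2.986, -0.975, -0.0]
wrist_force: [-2.7, 5.6, 5.7]
grip_width: 0.13
```

```bash
python3 -c "
from h import *
avg(2)"
```

```text
t 18.23 p [0.4538 0.1667 0.109 ] xang 36.16 tilt [-0.      0.0006] F [-2.73  5.64  5.7 ] M [ 1.     0.582 -0.209] g 0.13 q6 1.17
Mz [-0.209 -0.234 -0.245] mean -0.229
```

Request:
drive_tool --targets '[{"travel": [0,0,0],"rotation": [0,0,-1],"grip": -1},{"travel": [0,0,0],"rotation": [0,0,-2],"grip": -1},{"travel": [0,0,0],"rotation": [0,0,-2],"grip": -1}]'

```text
t: 18.7
ee_pos: [0.4538, 0.1667, 0.109]
tcp_rot: [-2.968, -1.027, -0.0]
wrist_force: [-1.7, 5.8, 5.4]
grip_width: 0.126
```

```bash
python3 -c "
from h import *
avg(2)"
```

```text
t 18.7 p [0.4538 0.1667 0.109 ] xang 38.16 tilt [-0.0001  0.0006] F [-1.73  5.76  5.38] M [ 1.094  0.531 -0.087] g 0.126 q6 1.13
Mz [-0.087 -0.095 -0.045] mean -0.075
```

Request:
drive_tool --targets '[{"travel": [0,0,0],"rotation": [0,0,-1],"grip": -1},{"travel": [0,0,0],"rotation": [0,0,-2],"grip": -1},{"travel": [0,0,0],"rotation": [0,0,-3],"grip": -1},{"travel": [0,0,0],"rotation": [0,0,-3],"grip": -1}]'

```text
t: 19.3
ee_pos: [0.4538, 0.1667, 0.109]
tcp_rot: [-2.94, -1.104, -0.0]
wrist_force: [-0.8, 6.5, 6.0]
grip_width: 0.129
```

```bash
python3 -c "
from h import *
avg(2)"
```

```text
t 19.3 p [0.4538 0.1667 0.109 ] xang 41.16 tilt [0.     0.0007] F [-0.82  6.53  6.02] M [ 1.167  0.685 -0.086] g 0.129 q6 1.08
Mz [-0.086 -0.077 -0.101] mean -0.088
```

The moment dropped to about 0.08 N m, so the latch appears free. I'll keep turning anticlockwise.

Request:
drive_tool --targets '[{"travel": [0,0,0],"rotation": [0,0,-1.5],"grip": -1},{"travel": [0,0,0],"rotation": [0,0,-3],"grip": -1},{"travel": [0,0,0],"rotation": [0,0,-3.5],"grip": -1},{"travel": [0,0,0],"rotation": [0,0,-3.5],"grip": -1}]'

```text
t: 19.9
ee_pos: [0.4538, 0.1668, 0.109]
tcp_rot: [-2.905, -1.193, -0.0]
wrist_force: [-2.3, 6.2, 5.0]
grip_width: 0.129
```

```bash
python3 -c "
from h import *
avg(2)"
```

```text
t 19.9 p [0.4538 0.1668 0.109 ] xang 44.65 tilt [-0.0001  0.0008] F [-2.27  6.19  5.03] M [ 1.274  0.604 -0.146] g 0.129 q6 1.02
Mz [-0.146 -0.089 -0.12 ] mean -0.118
```

Request:
drive_tool --targets '[{"travel": [0,0,0],"rotation": [0,0,-1.5],"grip": -1},{"travel": [0,0,0],"rotation": [0,0,-3],"grip": -1},{"travel": [0,0,0],"rotation": [0,0,-4],"grip": -1},{"travel": [0,0,0],"rotation": [0,0,-4],"grip": -1}]'

```text
t: 20.5
ee_pos: [0.4537, 0.1668, 0.109]
tcp_rot: [-2.862, -1.294, -0.0]
wrist_force: [-2.1, 7.4, 5.8]
grip_width: 0.13
```

```bash
python3 -c "
from h import *
avg(2)"
```

```text
t 20.5 p [0.4537 0.1668 0.109 ] xang 48.66 tilt [-0.0002  0.0008] F [-2.12  7.36  5.79] M [ 1.368  0.639 -0.069] g 0.13 q6 0.95
Mz [-0.069 -0.113 -0.029] mean -0.071
```

Request:
drive_tool --targets '[{"travel": [0,0,0],"rotation": [0,0,-2],"grip": -1},{"travel": [0,0,0],"rotation": [0,0,-5],"grip": -1},{"travel": [0,0,0],"rotation": [0,0,-8],"grip": -1},{"travel": [0,0,0],"rotation": [0,0,-11],"grip": -1},{"travel": [0,0,0],"rotation": [0,0,-14],"grip": -1},{"travel": [0,0,0],"rotation": [0,0,-17],"grip": -1},{"travel": [0,0,0],"rotation": [0,0,-20],"grip": -1},{"travel": [0,0,0],"rotation": [0,0,-23],"grip": -1},{"travel": [0,0,0],"rotation": [0,0,-26],"grip": -1},{"travel": [0,0,0],"rotation": [0,0,-29],"grip": -1},{"travel": [0,0,0],"rotation": [0,0,-32],"grip": -1},{"travel": [0,0,0],"rotation": [0,0,-34],"grip": -1}]'

```text
t: 22.1
ee_pos: [0.4533, 0.167, 0.109]
tcp_rot: [-2.357, -2.075, -0.0]
wrist_force: [-4.6, 10.4, 8.1]
grip_width: 0.133
```

```bash
python3 -c "
from h import *
avg(1)"
```

```text
t 22.1 p [0.4533 0.167  0.109 ] xang 82.72 tilt [-0.0009  0.0011] F [-4.6  10.35  8.11] M [ 1.857  1.147 -0.096] g 0.133 q6 0.35
Mz [-0.096 -0.053] mean -0.074
```

Request:
drive_tool --targets '[{"travel": [0,0,0],"rotation": [0,0,-2.5],"grip": -1},{"travel": [0,0,0],"rotation": [0,0,-5],"grip": -1},{"travel": [0,0,0],"rotation": [0,0,-7.5],"grip": -1},{"travel": [0,0,0],"rotation": [0,0,-10],"grip": -1},{"travel": [0,0,0],"rotation": [0,0,-11],"grip": -1},{"travel": [0,0,0],"rotation": [0,0,-11],"grip": -1}]'

```text
t: 22.9
ee_pos: [0.4531, 0.167, 0.109]
tcp_rot: [-2.148, -2.29, 0.0]
wrist_force: [-6.3, 10.3, 8.4]
grip_width: 0.129
```

```bash
python3 -c "
from h import *
avg(1)"
```

```text
t 22.9 p [0.4531 0.167  0.109 ] xang 93.66 tilt [-0.0012  0.0011] F [-6.31 10.3   8.38] M [ 1.888  1.303 -0.075] g 0.129 q6 0.16
Mz [-0.075 -0.075] mean -0.075
```

Request:
drive_tool --targets '[{"travel": [0,0,0],"rotation": [0,0,0],"grip": -0.5},{"travel": [0,0,0],"rotation": [0,0,0],"grip": -0.4},{"travel": [0,0,0],"rotation": [0,0,0],"grip": -0.4},{"travel": [0,0,-0.03],"rotation": [0,0,0],"grip": -0.4},{"travel": [0,0,-0.09],"rotation": [0,0,0],"grip": 0.2},{"travel": [0.0255,0.102,-0.11],"rotation": [0,0,20],"grip": 0.2},{"travel": [0.0255,0.102,-0.11],"rotation": [0,0,75.7],"grip": 0.2},{"travel": [0.0255,0.102,-0.11],"rotation": [0,0,75.7],"grip": 0.2},{"travel": [0.0255,0.102,-0.11],"rotation": [0,0,75.7],"grip": 0.2},{"travel": [0.0255,0.102,-0.11],"rotation": [0,0,75.7],"grip": 0.2},{"travel": [0.0255,0.102,-0.11],"rotation": [0,0,75.7],"grip": 0.2},{"travel": [0.0255,0.102,-0.11],"rotation": [0,0,75.7],"grip": 0.2}]'

```text
t: 24.45
ee_pos: [0.554, 0.1981, 0.2187]
tcp_rot: [3.102, 0.494, -0.001]
wrist_force: [-0.5, 0.6, -0.6]
grip_width: 0.602
```

Request:
drive_tool --targets '[{"travel": [0,0,0],"rotation": [0,0,0],"grip": 0.2},{"travel": [0,0,0],"rotation": [0,0,0],"grip": 0.2}]'

```text
t: 24.7
ee_pos: [0.554, 0.1982, 0.2188]
tcp_rot: [3.1, 0.511, -0.0]
wrist_force: [-0.9, 0.7, 0.1]
grip_width: 0.6
```

Run:
```python
from h import *
st();f=snap('wrist','w1');g=snap('top','top1')
m=np.hstack([f['image'][:,60:460],cv2.resize(g['image'][150:246,140:240],None,fx=4,fy=4,interpolation=cv2.INTER_CUBIC)])
cv2.imwrite('pics/m1.png',m)
```

```text
t 24.7 p [0.554  0.1982 0.2188] xang 18.72 tilt [-0.0002 -0.0001] F [-0.89  0.73  0.09] M [-0.046  0.118  0.012] g 0.6 q6 1.49
```

View pics/m1.png

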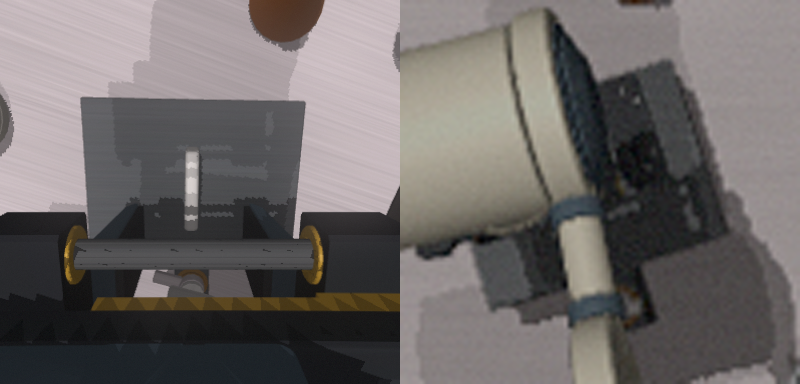

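The left panel (wrist view) shows the lid handle upright at (192,150)–(191,230), aligned with the tool. The wing lies crosswise at (180,280), so the latch is open.

Run:
```python
from h import *
f=load('w1')
H=onz(f,[[252.5,150],[251,230]],.124)[:,:2];print(H,H.mean(0),np.linalg.norm(H[0]-H[1]),np.degrees(np.arctan2(*(H[0]-H[1])[::-1])))
for z,p in((.084,[[140,97],[365,101]]),): P=onz(f,p,z)[:,:2];print(P,np.linalg.norm(P[0]-P[1]),np.degrees(np.arctan2(*(P[0]-P[1])[::-1]))-90)
W=onz(f,[[214,273],[270,292]],.136)[:,:2];print('wing',np.degrees(np.arctan2(*(W[0]-W[1])[::-1])),W.mean(0))
```

```text
[[0.58864317 0.21065191]
 [0.52240108 0.18964001]] [0.55552212 0.20014596] 0.06949470672694559 17.598959322341
[[0.59707491 0.321114  ]
 [0.65922645 0.12670655]] 0.20410063499522713 17.728938811860488
wing 88.18573616733602 [0.47868692 0.18285434]
```

Request:
drive_tool --targets '[{"travel": [0.001,-0.001,0.05],"rotation": [0,0,1],"grip": 0},{"travel": [0.001,-0.001,0.09],"rotation": [0,0,1],"grip": -0.2},{"travel": [0.001,-0.001,0.11],"rotation": [0,0,1],"grip": -0.4},{"travel": [0.001,-0.001,0.118],"rotation": [0,0,1],"grip": -0.4},{"travel": [0.001,-0.001,0.118],"rotation": [0,0,1],"grip": -0.4},{"travel": [0.001,-0.001,0.118],"rotation": [0,0,1],"grip": -1},{"travel": [0.001,-0.001,0.118],"rotation": [0,0,1],"grip": -1},{"travel": [0.001,-0.001,0.118],"rotation": [0,0,1],"grip": -1},{"travel": [0.001,-0.001,0.118],"rotation": [0,0,1],"grip": -1}]' --grip_force 40

```text
t: 25.92
ee_pos: [0.5552, 0.1997, 0.1018]
tcp_rot: [-3.105, -0.477, -0.003]
wrist_force: [-1.5, 0.2, 7.1]
grip_width: 0.127
```

```bash
python3 -c "
from h import *
st()"
```

```text
t 25.93 p [0.5552 0.1997 0.1018] xang 17.47 tilt [0.0016 0.0004] F [-1.52  0.23  7.1 ] M [0.024 0.385 0.232] g 0.127 q6 1.51
```

Request:
drive_tool --targets '[{"travel": [0,0,-0.003],"rotation": [0,0,0],"grip": -1},{"travel": [0,0,-0.008],"rotation": [0,0,0],"grip": -1},{"travel": [0,0,-0.018],"rotation": [0,0,0],"grip": -1},{"travel": [0,0,-0.03],"rotation": [0,0,0],"grip": -1},{"travel": [0,0,-0.03],"rotation": [0,0,0],"grip": -1}]'

```text
t: 26.55
ee_pos: [0.5554, 0.1997, 0.1323]
tcp_rot: [-3.105, -0.477, -0.004]
wrist_force: [-0.2, -1.2, -4.2]
grip_width: 0.122
```

```bash
python3 -c "
from h import *
st()"
```

```text
t 26.55 p [0.5554 0.1997 0.1323] xang 17.46 tilt [0.0022 0.0005] F [-0.18 -1.24 -4.19] M [-0.103  0.065  0.004] g 0.122 q6 1.51
```

Request:
drive_tool --targets '[{"travel": [0,0,-0.02],"rotation": [0,0,0],"grip": -1},{"travel": [0,0,-0.045],"rotation": [0,0,0],"grip": -1},{"travel": [-0.004,0.015,-0.06],"rotation": [0,0,1],"grip": -1},{"travel": [-0.015,0.055,-0.06],"rotation": [0,0,3],"grip": -1},{"travel": [-0.028,0.1,-0.06],"rotation": [0,0,5],"grip": -1},{"travel": [-0.042,0.15,-0.06],"rotation": [0,0,7],"grip": -1},{"travel": [-0.056,0.2,-0.06],"rotation": [0,0,9],"grip": -1},{"travel": [-0.07,0.25,-0.06],"rotation": [0,0,11],"grip": -1},{"travel": [-0.083,0.3,-0.06],"rotation": [0,0,13],"grip": -1},{"travel": [-0.094,0.34,-0.06],"rotation": [0,0,15],"grip": -1},{"travel": [-0.1,0.36,-0.06],"rotation": [0,0,15],"grip": -1},{"travel": [-0.1,0.36,-0.06],"rotation": [0,0,15],"grip": -1}]'

```text
t: 28.05
ee_pos: [0.5668, -0.1753, 0.1906]
tcp_rot: [-3.141, -0.064, 0.001]
wrist_force: [-0.3, 0.3, -2.8]
grip_width: 0.131
```

Run:
```python
from h import *
st();g=snap('top','top2');f=snap('scene','sc2')
cv2.imwrite('pics/m2.png',np.hstack([cv2.resize(g['image'][120:260,170:350],None,fx=2.2,fy=2.2),cv2.resize(f['image'][140:280,100:300],None,fx=2,fy=2.2)]))
```

```text
t 28.05 p [ 0.5668 -0.1753  0.1906] xang 2.35 tilt [-0.0005  0.0001] F [-0.3   0.28 -2.82] M [-0.05   0.218  0.005] g 0.131 q6 1.13
```

View pics/m2.png

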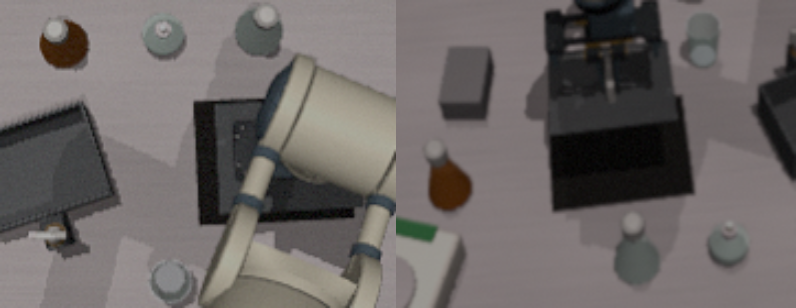

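The lid is held level above the mat, the box stands open, and the latch wing lies crosswise at (48,234). I'll lower the lid in stages.

Request:
drive_tool --targets '[{"travel": [0.001,-0.001,0.02],"rotation": [0,0,0],"grip": -1},{"travel": [0.001,-0.001,0.05],"rotation": [0,0,0],"grip": -1},{"travel": [0.001,-0.001,0.08],"rotation": [0,0,0],"grip": -1},{"travel": [0.001,-0.001,0.11],"rotation": [0,0,0],"grip": -1},{"travel": [0.001,-0.001,0.135],"rotation": [0,0,0],"grip": -1},{"travel": [0.001,-0.001,0.148],"rotation": [0,0,0],"grip": -1},{"travel": [0.001,-0.001,0.152],"rotation": [0,0,0],"grip": -1},{"travel": [0.001,-0.001,0.152],"rotation": [0,0,0],"grip": -1}]'

```text
t: 29.15
ee_pos: [0.5685, -0.1727, 0.0394]
tcp_rot: [3.141, 0.068, 0.001]
wrist_force: [-0.1, 0.1, -4.0]
grip_width: 0.125
```

```bash
python3 -c "
from h import *
st()"
```

```text
t 29.15 p [ 0.5685 -0.1727  0.0394] xang 2.48 tilt [ 0.0006 -0.0002] F [-0.1   0.1  -3.98] M [-0.11   0.183  0.016] g 0.125 q6 1.13
```

Still about 7.5 mm up. I'll creep down.

Request:
drive_tool --targets '[{"travel": [0,0,0.002],"rotation": [0,0,0],"grip": -1},{"travel": [0,0,0.004],"rotation": [0,0,0],"grip": -1},{"travel": [0,0,0.006],"rotation": [0,0,0],"grip": -1},{"travel": [0,0,0.0065],"rotation": [0,0,0],"grip": -1},{"travel": [0,0,0.007],"rotation": [0,0,0],"grip": -1},{"travel": [0,0,0.007],"rotation": [0,0,0],"grip": -1}]'

```text
t: 29.9
ee_pos: [0.5682, -0.1729, 0.0319]
tcp_rot: [-3.141, -0.067, -0.0]
wrist_force: [-0.3, 0.8, -2.8]
grip_width: 0.13
```

```bash
python3 -c "
from h import *
st()"
```

```text
t 29.9 p [ 0.5682 -0.1729  0.0319] xang 2.45 tilt [0. 0.] F [-0.28  0.79 -2.82] M [-0.     0.217  0.008] g 0.13 q6 1.13
```

Request:
drive_tool --targets '[{"travel": [0,0,0.0005],"rotation": [0,0,0],"grip": -1},{"travel": [0,0,0.001],"rotation": [0,0,0],"grip": -1},{"travel": [0,0,0.001],"rotation": [0,0,0],"grip": -1}]'

```text
t: 30.28
ee_pos: [0.5683, -0.1729, 0.0318]
tcp_rot: [3.141, 0.067, 0.001]
wrist_force: [-5.7, 2.0, 14.1]
grip_width: 0.126
```

```bash
python3 -c "
from h import *
st()"
```

```text
t 30.27 p [ 0.5683 -0.1729  0.0318] xang 2.45 tilt [ 0.0006 -0.0003] F [-5.66  1.98 14.1 ] M [0.242 1.029 0.062] g 0.126 q6 1.13
```

Contact is firm at 14 N. I'll ease off, open and rise.

Request:
drive_tool --targets '[{"travel": [0,0,-0.0005],"rotation": [0,0,0],"grip": -1},{"travel": [0,0,-0.0005],"rotation": [0,0,0],"grip": -0.5},{"travel": [0,0,-0.0005],"rotation": [0,0,0],"grip": -0.3},{"travel": [0,0,-0.0005],"rotation": [0,0,0],"grip": -0.3},{"travel": [0,0,-0.0005],"rotation": [0,0,0],"grip": -0.3},{"travel": [0,0,-0.02],"rotation": [0,0,0],"grip": -0.3},{"travel": [0,0,-0.06],"rotation": [0,0,0],"grip": -0.3},{"travel": [0,0,-0.12],"rotation": [0,0,0],"grip": -0.3},{"travel": [0,0,-0.18],"rotation": [0,0,0],"grip": 0},{"travel": [-0.1,0,-0.22],"rotation": [0,0,0],"grip": 0},{"travel": [-0.15,0,-0.22],"rotation": [0,0,0],"grip": 0},{"travel": [-0.15,0,-0.22],"rotation": [0,0,0],"grip": 0}]'

```text
t: 31.78
ee_pos: [0.4158, -0.1789, 0.2516]
tcp_rot: [3.141, 0.067, 0.0]
wrist_force: [0.4, -0.5, 0.3]
grip_width: 0.499
```

Run:
```python
from h import *
st();g=snap('top','top3');f=snap('scene','sc3')
cv2.imwrite('pics/m3.png',np.hstack([cv2.resize(g['image'][80:280,150:400],None,fx=1.6,fy=1.6),cv2.resize(f['image'][110:280,90:340],None,fx=1.6,fy=320/170)]))
```

```text
t 31.77 p [ 0.4158 -0.1789  0.2516] xang 2.43 tilt [ 0.0002 -0.0003] F [ 0.42 -0.49  0.34] M [-0.006  0.114  0.01 ] g 0.499 q6 0.99
```

View pics/m3.png

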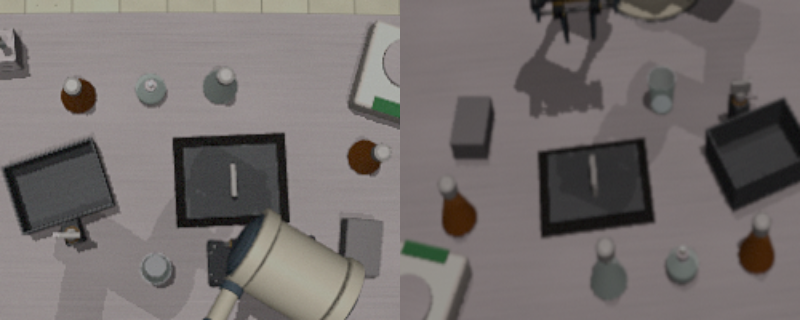

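The lid lies centred on the mat with its handle up (handle at (234,181) in the left panel), the latch is open at (72,236), and the glassware is undisturbed. I'll do a numeric check and then hand in.

Run:
```python
from h import *
f=load('top3')
u=lambda p:np.array(p,float)/1.6+[150,80]
print('lid handle',onz(f,u([[234,181]]),.054)[0],'mat centre .568 -.1735')
W=onz(f,u([[52,234],[85,237]]),.136)[:,:2];print('wing yaw',np.degrees(np.arctan2(*(W[0]-W[1])[::-1])))
# bystander change: diff before/after around each bystander in top view
a=load('top0')['image'];b=f['image']
for n,(x,y) in dict(fa=(199,139),fb=(245,135),fc=(288,132),beaker=(248,246),dish=(111,204),brown=(378,178),grey=(375,235)).items():
    s=np.s_[y-14:y+15,x-14:x+15];print(n,cv2.absdiff(a[s],b[s]).mean().round(1),end='; ')
print(bot.sign_off())
```

```text
lid handle [ 0.56230727 -0.17509521  0.054     ] mat centre .568 -.1735
wing yaw 84.84099960017527
fa 3.0; fb 1.9; fc 2.1; beaker 10.4; dish 2.1; brown 3.1; grey 8.0; the job is handed in; nothing more can be done
None
```

The task is finished and handed in at about 32 s of the 70 s allowed. `sign_off` gives no verdict, so I can only report my own checks.

**What I did**
- **Freeing the latch:** I gripped the wing and rocked it anticlockwise, clockwise, then anticlockwise again. I eased off at the two firm stops, at average moments of about 0.31 and 0.35 N m (highest single reading 0.38, against the 0.5 limit). On the third swing the resistance fell to about 0.08 N m.
- **Opening it:** I turned the latch to about 1.3 rad by the tool angle and let go of the wing.
- **Moving the lid:** I lifted the lid straight off, carried it over and set it on the mat. The wrist force was about 14 N at touchdown. Then I let go and backed away.

**Last checks**
- **Lid:** its handle centre is about 6 mm from the mat's centre, and it looks flat with the handle up.
- **Latch:** the top camera puts the wing at about 85° in the world frame. With the box at about 18°, that makes the latch about 1.17 rad. This is a little below the tool-based figure but still above 1.0.
- **Arm:** the wrist force was close to zero, so the arm is touching nothing.
- **Other items:** the picture comparison shows little change around the three flasks, the dishes and the brown bottle. It was larger at the beaker (10.4) and the grey box (8.0). I put that down to the arm's shadow, since both look to be where they stood, but I didn't measure their positions. I ran no such comparison on the burner.

**What didn't go cleanly:** the first attempt to grip the wing stopped at a 22 mm opening, probably on the hub under the bar. I reopened, rose 6 mm and gripped again with no sign of harm.

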